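# Pop the pinned lock cylinder out of its fixture and catch it with the other finger

### The arm

A 6-joint arm with a two-finger parallel gripper is mounted at the origin on a cart in front of the work surface, level with it; the furniture and walls round the work are solid. World frame = base frame: x ahead of the robot, y to its left, z up, the work surface at z = 0. Lengths are in m, angles in degrees, forces in N, time in s.
With the tool pointing down it reaches from about 0.35 to 0.95 m from the base axis. Payload 17.4 kg.
Tool frame: the origin (TCP) lies midway between the tips of the shut fingers; the grasp point (between the pads) lies r.grip_depth behind it (r.grip_depth is the distance from the TCP to the grasp point, in m); z points along the fingers, y is the direction in which the jaws open and shut (so a half turn about z gives the same grasp; the last joint's range is limited). The gripper opens to 93 mm and grips with 3 to 60 N. Pads are 15 mm wide; open, the fingers measure 128 mm over their backs; the gripper's body (75 mm by 188 mm) begins 65 mm behind the grasp point.
Start: joints at [-70.52, 6.646, 82.598, -0, 90.757, -2.166], TCP at [0.249, -0.627, 0.219] pointing down, gripper open.
Joint ranges: [-162.19, 162.19], [-47.58, 125.68], [4.15, 143.07], [-65.23, 245.23], [0.69, 171.88], [-170.13, 170.13]. Speed limits (degrees/s): [108.29, 108.29, 127.2, 180, 180, 180].

### API

Orientations are given as [roll, pitch, yaw] about the fixed x, y, z axes, in that order (R = Rz(yaw) Ry(pitch) Rx(roll)).
In Python, from rig import r gives the robot as it stands.
- The arm moves only by the shell command python3 -m inch 'ROWS' [OPENING]. ROWS is JSON, a list of rows, each an object of numbers: "tx", "ty", "tz": the shift along the tool's x, y, z in cm; "rx", "ry", "rz": the turn, a rotation vector about the tool's x, y, z in rad. A call has 1 to 8 rows; each row shifts and turns the commanded pose from where the row before left it, along the tool's axes as they then stand; what a row does not reach is not made up. A row lasts 1/8 s, in which the tool goes at most 62.5 mm and 10.7 degrees, less where a joint would pass 70% of its speed; a pose out of reach is approached as far as the arm can. A call is refused whole if a number of a shift passes 6.25 or a number of a turn 0.188, either way. A call with a gripper value outside its range is refused whole. OPENING is the opening, from 0 (shut) to 1 (fully open), set as the call begins (- or left out, the last holds). The fingers move at their own pace and stop on an object; the grip force is fixed at half the most. Time passes only in rows, so rows that do not move let the fingers close. It gives the time, the measured TCP pose, the force and the opening at its end, in the units of the state.
- r.state(): the state, without advancing time (a new reading comes with each control period).
- r.read_camera(name): name is "side" or "top" or "wrist"; returns a dict with "pixels" (384x512x3 uint8, red, green, blue), "mtx" (3x3 intrinsics, pixels), "extrinsics" (4x4, takes a point from camera to world coordinates). Camera axes: x right, y up, looking along -z (the intrinsics and any distortion apply to the point x, -y, -z); pixel columns grow to the right and rows downward; lengths in m; the calibration is good to about 2 mm. A picture is of the moment at which its call begins. There is no depth.
- r.job_done(): hands the job in, once; it reports no verdict.
The state is a dict: "time_s": time; "joint_pos": joint angles; "qvel": joint speeds; "joint_torque": joint torques, N m; "tcp_pos": TCP position; "tool_rot": TCP orientation; "ft_force": force on the tool from outside, world axes, zero at the start; "ft_torque": the same for the moment, N m; "width": finger opening in m.
Only numpy, scipy, OpenCV 4.12 (cv2) and the standard library are available. Lean on these libraries where they do the work, as an engineer would, in place of code of your own. Each camera call takes 0.05 s, during which the arm holds its last target.

### The job

The brass lock cylinder in the pinning fixture is freshly pinned but has no retaining clip yet, so it must not be dropped. First push the keeper bolt that bars its way fully aside by its upright knob; then press the black release pad all the way down with one finger and, as the spring plunger pops the cylinder out, trap it with the other finger about two or three centimetres out, before it shoots off the end of the channel. Only stand in its way, without pinching or lifting it, leave the things lying around alone, and finish while still holding the cylinder there against your finger, so that I can fit the clip.

Things in the scene. Friction and masses are not known exactly. Their poses are not given: they have to be found in the camera images.
- fixture: Pinning fixture, fixed to the bench: dark base 196 x 70 x 10 mm (x = -40 to +156 mm) with a wing on each side, steel bed and blocks. Origin: on the bench below the waiting cylinder's nose, on the channel's centre line; z up; the cylinder leaves along -x; the release pad is on the +y side.
- tray_end (a point): Middle of the channel floor at its open front end: fixture x = -36 mm, y = 0, 32 mm above the bench; beyond it is a free drop to the bench. The bed is 36 mm wide. Guide rails on both sides of the 13 mm channel rise 7 mm above its floor (39 mm above the bench). Apart from these only the catch tooth and the keeper bolt stand in front of the nest.
- nest_top (a point): Middle of the nest, level with the top of its two side walls: fixture x = +40 mm, y = 0, 57 mm above the bench. The nest is 34 mm wide over all and reaches from x = +4 to +76 mm; behind it stand a block 66 mm high and the spring barrel, up to x = +160 mm.
- cylinder: Brass euro-profile lock cylinder, 17 mm wide, 64 mm long, body 30 mm high (37 mm with the cam that sticks up in its middle), about 0.21 kg, loose. It stands in the slippery channel with its length along the fixture's x axis. Origin: middle of its underside; its own +y axis points to its nose, that is to the fixture's -x.
- cylinder_nose (a point): Centre of the cylinder's nose (front end face, 17 mm wide, 30 mm high), 15 mm above the channel floor, 47 mm above the bench. It waits at about x = 0, y = 0 of the fixture, against the catch tooth.
- keeper (a joint): Travel of the keeper bolt in m, a 7.6 mm round bar across the channel at fixture x = -10.5 mm, axis 50 mm above the bench: 0 = shut, its end at y = +10 mm, barring the nose; it slides along the fixture's -y to 0.024 = fully open, where it stops. It clears the cylinder from 0.019. Slides against about 1.5 N friction and stays where it is left. May start slightly open.
- keeper_knob (a point): Centre of the top of the bolt's upright round knob, 83 mm above the bench, 10 mm thick, its side free from 66 mm above the bench upwards. With the bolt shut it is at x = -10.5, y = -33 mm of the fixture and moves with the bolt along -y. The bolt runs in two lugs, 6 mm thick and 57 mm high, at y = -24 and -66 mm; above 57 mm the way along the knob's path is free.
- release (a joint): Travel of the release pad in m: 0 = up (as found), 0.010 = fully down. Pad and catch tooth are one sprung part that moves straight down (1.6 N to start, 4 to 5 N fully down) and comes up when let go. The tooth frees the cylinder when the pad is about 6 to 7 mm down; the cylinder then pops out along the fixture's -x in about 0.2 s and, if nothing stops it, shoots off the end of the channel.
- pad_top (a point): Centre of the top of the black ribbed release pad, 42 mm (fixture x) by 30 mm (y). Up: at x = -23, y = +45 mm of the fixture, 56 mm above the bench. Fully down: 46 mm above the bench, 7 mm above the rails, 16 mm below the top of the cylinder's body; so of two fingers at one height, one on the pressed pad and one over the channel, the second overlaps the nose by 16 mm.
- plunger (a joint): Travel of the spring plunger behind the cylinder in m: 0 = pressed back (as found), grows to 0.062 as it pushes the cylinder out. It pushes with about 5 N when back, 4 N at 0.025, 2.5 N at the end, so a trapped cylinder keeps pressing on the finger.
- pin_tin: Round tin, 70 mm wide, 24 mm high, standing near the fixture; to be left alone. Origin: middle of its underside.
- tweezers: Steel tweezers, 121 x 15 x 7 mm, lying near the fixture; to be left alone. Origin: middle of the underside.
- loupe: Black eye loupe, 33 mm wide, 30 mm high, standing near the fixture; to be left alone. Origin: middle of the underside.
- pliers: Pliers with red handles, 167 x 53 x 13 mm, lying near the fixture; to be left alone. Origin: middle of the underside.
- hex_key: Hexagon key with red sleeve, 98 x 34 x 6 mm, lying near the fixture; to be left alone. Origin: middle of the underside.
Not all that is in view belongs to the job. Leave any green or orange look-alike of the cylinder alone. What is shaped like the fixture but red is not meant.

How it is judged (in metres and radians):
On the way, in this order (a step that is already met when the one before it is completed fails the run):
1. the keeper bolt is pushed clear (value of joint keeper above 0.019 m), for 0.1 s.
2. the release pad is pressed down (value of joint release above 0.004 m).
3. the cylinder has popped out past the catch and is trapped by a finger (x of cylinder_nose in the frame of fixture between -0.05 and -0.012 m and contact force between the fingers and cylinder above 0.3 N), for 0.2 s.
At the end, for the whole second after the job is handed in: The cylinder rests in the channel, upright (0.2 rad), nose 12 to 50 mm out (fixture x = -12 to -50 mm), within 8 mm of the centre line and 6 mm of its running height, pressing on a finger with 0.3 to 12 N (not squeezed); the keeper bolt is open by over 19 mm (all of step 3 and contact force between the fingers and cylinder below 12 N and value of joint keeper above 0.019 m and y of cylinder_nose in the frame of fixture between -0.008 and 0.008 m and z of cylinder_nose in the frame of fixture between 0.041 and 0.053 m and angle between cylinder's own z axis and vertical below 0.2 rad and linear speed of cylinder below 0.01 m/s); the arm keeps its last pose, push and grip.
It fails at once if the cylinder gets away: its nose more than 50 mm out, or it drops (x of cylinder_nose in the frame of fixture below -0.05 m or z of cylinder_nose in the frame of fixture below 0.035 m).
It fails at once if the cylinder is lifted or tipped (z of cylinder_nose in the frame of fixture above 0.057 m or angle between cylinder's own z axis and vertical above 0.35 rad).
It fails at once if a thing lying around is moved by more than 15 mm (distance of any of pin_tin, tweezers, loupe, pliers, hex_key from where it was at the start of the episode above 0.015 m).
It also fails if it takes over 38 s, if anything falls off the work surface, if the arm or the gripper's body presses on something with over 40 N, if the wrist force passes 120 N, or if a joint passes its speed limit or range.

## Working session

There is one attempt and no reset: what is moved stays moved. The work goes in short steps, Python scripts to look and compute and a shell command to move; the robot and the scene stay as the last step left them, time stands still between calls to the robot, and variables do not carry over. Pictures are saved under pics/ and viewed, and the job is handed in when it is done.

```bash
ls; mkdir -p pics
python3 - <<'E'
from rig import r
import cv2
print(r.state(), r.grip_depth)
for n in ["top","side","wrist"]:
    c=r.read_camera(n); cv2.imwrite(f"pics/{n}0.png",c["pixels"][:,:,::-1]); print(n,c["mtx"],c["extrinsics"], [k for k in c])
E
```

```text
pics
{'time_s': 0.0, 'joint_pos': array([-7.05209305e+01,  6.67578560e+00,  8.26367538e+01, -3.20820561e-04,
        9.07556121e+01, -2.16634194e+00]), 'qvel': array([ 0.01143458,  0.08919505, -0.04508823, -0.03309266,  0.04952137,
       -0.02293041]), 'joint_torque': array([-8.05179152e-04, -7.21272683e+01, -6.22610450e+01,  7.80054554e-02,
        2.39643466e-02, -9.45222132e-05]), 'tcp_pos': array([ 0.24889694, -0.62721481,  0.21787471]), 'tool_rot': array([-1.79931885e+02, -2.25561144e-03,  2.16454060e+01]), 'ft_force': array([ 0.6250271 ,  0.19017003, -0.77119241]), 'ft_torque': array([-0.03728816, -0.0138838 ,  0.01690409]), 'width': 0.09334362940531553} 0.0188
top [[420.66393166   0.         263.25591904]
 [  0.         420.66393166 198.16616763]
 [  0.           0.           1.        ]] [[ 0.0218738   0.99090844 -0.13274786  0.47165723]
 [-0.99974873  0.02233067  0.00195367  0.03726919]
 [ 0.00490026  0.13267177  0.99114792  0.92893722]
 [ 0.          0.          0.          1.        ]] ['pixels', 'mtx', 'extrinsics']
side [[372.74378985   0.         249.52576553]
 [  0.         372.74378985 193.19951756]
 [  0.           0.           1.        ]] [[-0.96873634  0.12101944 -0.21657377  0.40636009]
 [-0.24801088 -0.44999812  0.85789994  0.75060083]
 [ 0.00636478  0.8847915   0.46594367  0.49501145]
 [ 0.          0.          0.          1.        ]] ['pixels', 'mtx', 'extrinsics']
wrist [[273.66686429   0.         252.96295965]
 [  0.         273.66686429 192.01104413]
 [  0.           0.           1.        ]] [[ 3.70183894e-01  9.01781098e-01  2.23057696e-01  3.09996694e-01]
 [-9.28958304e-01  3.59199869e-01  8.95093528e-02 -6.02711766e-01]
 [ 5.95547221e-04 -2.40346220e-01  9.70687045e-01  3.84731495e-01]
 [ 0.00000000e+00  0.00000000e+00  0.00000000e+00  1.00000000e+00]] ['pixels', 'mtx', 'extrinsics']
```

View pics/top0.png

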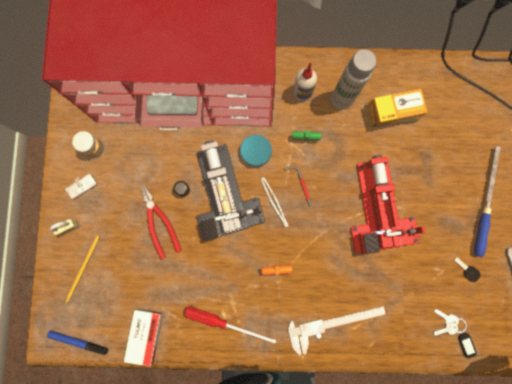

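View pics/side0.png

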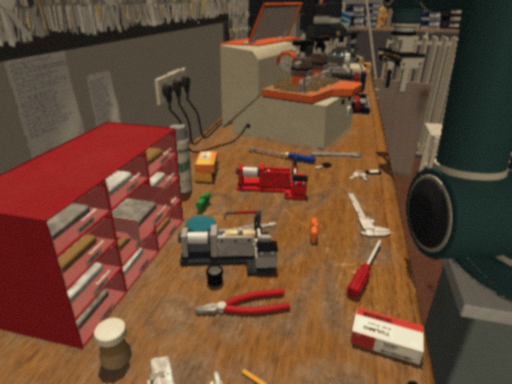

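View pics/wrist0.png

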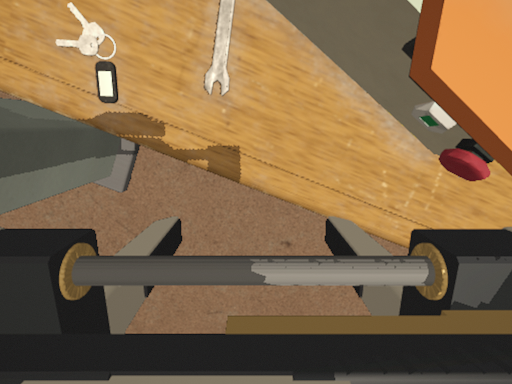

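The top view shows the dark/steel fixture with the brass cylinder at about (225,190). The red look-alike is at (380,205), the green cylinder at (306,135) and the orange one at (276,270). I'm choosing the dark fixture and will check it in a close crop.

Run:
```python
import cv2
a=cv2.imread("pics/top0.png")[130:250,170:300]
cv2.imwrite("pics/top0c.png",cv2.resize(a,None,fx=5,fy=5,interpolation=cv2.INTER_CUBIC))
a=cv2.imread("pics/side0.png")[200:290,170:290]
cv2.imwrite("pics/side0c.png",cv2.resize(a,None,fx=6,fy=6,interpolation=cv2.INTER_CUBIC))
```

```text
(no output)
```

View pics/top0c.png

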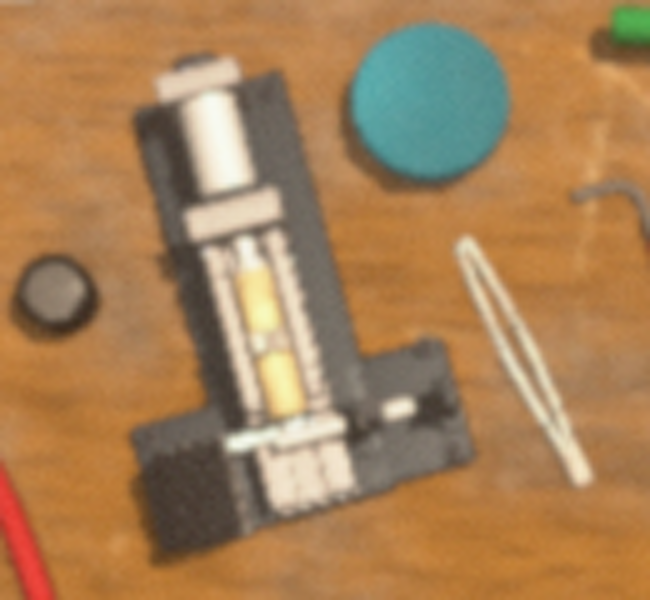

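View pics/side0c.png

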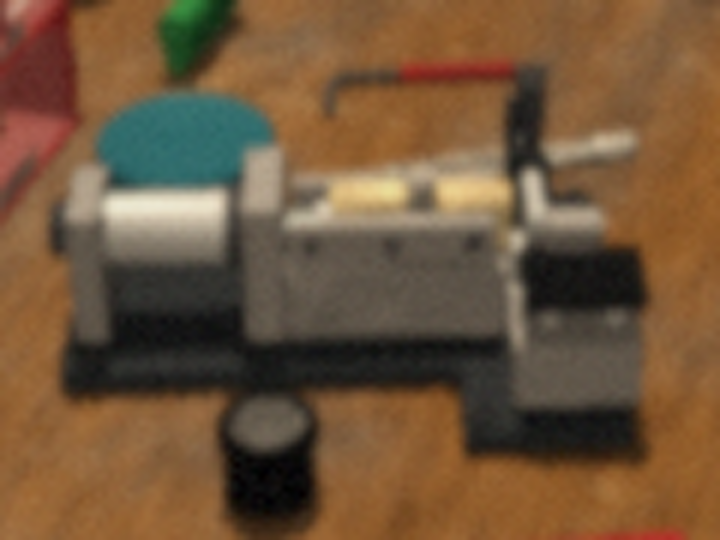

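Crop confirms: brass cylinder, black ribbed pad on its left (+y), keeper with dark knob on its right (−y). Nose points down in the image, towards the robot.

```bash
cat > h.py <<'E'
import numpy as np, cv2
from rig import r
def ray(c,u,v):
    K=c["mtx"];E=c["extrinsics"]
    d=E[:3,:3]@np.array([(u-K[0,2])/K[0,0],-(v-K[1,2])/K[1,1],-1.]); return E[:3,3],d
def onz(c,u,v,z):
    o,d=ray(c,u,v); return o+d*(z-o[2])/d[2]
def proj(c,p):
    K=c["mtx"];E=c["extrinsics"]; q=E[:3,:3].T@(np.asarray(p,float)-E[:3,3]); q=q*[1,-1,-1]
    return (K[:2]@(q/q[2]))
E
python3 - <<'E'
from h import *
c=r.read_camera("top")
def P(x,y,z): 
    p=onz(c,170+(x+.5)/5-.5,130+(y+.5)/5-.5,z); return p
A={}
for n,x,y,z in [("baseTR",280,72,.010),("baseTL",137,112,.010),("wingTR",445,340,.01),("wingBR",475,458,.01),("cylrear",253,268,.062),("cylnose",286,413,.062),("cam",266,342,.069),("padTL",140,462,.056),("padTR",235,443,.056),("baseBL",155,562,.01)]:
    A[n]=P(x,y,z); print(n,A[n].round(4))
f=A["baseTR"]-A["baseTL"];print("rear width",np.linalg.norm(f),"yaw",np.degrees(np.arctan2(f[1],f[0]))+90)
f=A["cylrear"]-A["cylnose"];print("cyl",np.linalg.norm(f),"yaw",np.degrees(np.arctan2(f[1],f[0])))
f=A["wingBR"]-A["baseBL"];print("front",np.linalg.norm(f),"yaw",np.degrees(np.arctan2(f[1],f[0]))+90)
f=A["wingBR"]-A["wingTR"];print("wing side",np.linalg.norm(f),"yaw",np.degrees(np.arctan2(f[1],f[0]))+180)
E
```

```text
baseTR [0.7153 0.1225 0.01  ]
baseTL [0.6955 0.1858 0.01  ]
wingTR [0.5958 0.0457 0.01  ]
wingBR [0.544  0.0314 0.01  ]
cylrear [0.6173 0.1261 0.062 ]
cylnose [0.5568 0.1103 0.062 ]
cam [0.5853 0.119  0.069 ]
padTL [0.5356 0.1707 0.056 ]
padTR [0.5444 0.1316 0.056 ]
baseBL [0.4956 0.1694 0.01  ]
rear width 0.06629404659950734 yaw 17.403515971384977
cyl 0.06251727868855521 yaw 14.641190759645722
front 0.1462327872596913 yaw 19.301265757214324
wing side 0.053745190372956414 yaw 15.47523245578526
```

```bash
python3 -m inch '[{"rz":0.107},{"tx":2.5,"ty":-4.4},{"tx":2.5,"ty":-4.4},{"tx":2.5,"ty":-4.4},{"tx":2.5,"ty":-4.4},{"tx":2.5,"ty":-4.4},{"tx":2.5,"ty":-4.4},{"tx":2.5,"ty":-4.4}]' 0.295; python3 -m inch '[{"tx":2.5,"ty":-4.4},{"tx":2.5,"ty":-4.4},{"tx":2.5,"ty":-4.4},{"tx":2.5,"ty":-4.4},{"tx":2.5,"ty":-4.4},{"tx":2.5,"ty":-4.4},{"tx":2.5,"ty":-4.4},{}]'
```

```text
schema error: expected keys tx, ty, tz, rx, ry, rz
schema error: expected keys tx, ty, tz, rx, ry, rz
```

All six keys are needed in each row.

```bash
python3 -m inch '[{"tx":0,"ty":0,"tz":0,"rx":0,"ry":0,"rz":0.107},{"tx":2.5,"ty":-4.4,"tz":0,"rx":0,"ry":0,"rz":0},{"tx":2.5,"ty":-4.4,"tz":0,"rx":0,"ry":0,"rz":0},{"tx":2.5,"ty":-4.4,"tz":0,"rx":0,"ry":0,"rz":0},{"tx":2.5,"ty":-4.4,"tz":0,"rx":0,"ry":0,"rz":0},{"tx":2.5,"ty":-4.4,"tz":0,"rx":0,"ry":0,"rz":0},{"tx":2.5,"ty":-4.4,"tz":0,"rx":0,"ry":0,"rz":0},{"tx":2.5,"ty":-4.4,"tz":0,"rx":0,"ry":0,"rz":0}]' 0.295
```

```text
time_s: 1.2
tcp_pos: [0.3352, -0.2822, 0.2186]
tool_rot: [180.0, -0.0, 15.5]
ft_force: [0.6, -0.2, 0.5]
width: 0.0277
```

```bash
python3 -m inch '[{"tx":2.5,"ty":-4.4,"tz":0,"rx":0,"ry":0,"rz":0},{"tx":2.5,"ty":-4.4,"tz":0,"rx":0,"ry":0,"rz":0},{"tx":2.5,"ty":-4.4,"tz":0,"rx":0,"ry":0,"rz":0},{"tx":2.5,"ty":-4.4,"tz":0,"rx":0,"ry":0,"rz":0},{"tx":2.5,"ty":-4.4,"tz":0,"rx":0,"ry":0,"rz":0},{"tx":2.5,"ty":-4.4,"tz":0,"rx":0,"ry":0,"rz":0},{"tx":2.0,"ty":-3.5,"tz":0,"rx":0,"ry":0,"rz":0},{"tx":0,"ty":0,"tz":0,"rx":0,"ry":0,"rz":0}]' 0.295
python3 - <<'E'
from h import *
c=r.read_camera("wrist"); np.savez("w1.npz",**c); cv2.imwrite("pics/w1.png",cv2.resize(c["pixels"][:,:,::-1],None,fx=1.5,fy=1.5,interpolation=cv2.INTER_CUBIC)); print(r.state()["tcp_pos"])
E
```

```text
time_s: 2.2
tcp_pos: [0.4191, 0.0518, 0.2184]
tool_rot: [-180.0, 0.0, 15.7]
ft_force: [-0.6, -0.4, -0.1]
width: 0.0275
[0.41892815 0.05050569 0.21842171]
```

View pics/w1.png

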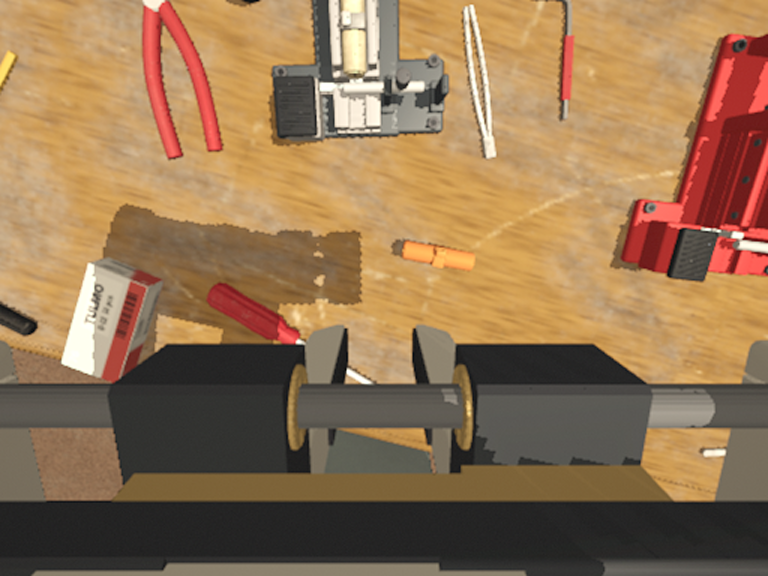

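The wrist view shows the fixture at top centre: pad at (297,107), brass cylinder at (355,45), knob around (403,75). I'll move closer for a sharper view.

```bash
python3 -m inch '[{"tx":4,"ty":-0.5,"tz":2.5,"rx":0,"ry":0,"rz":0},{"tx":4,"ty":-0.5,"tz":2.5,"rx":0,"ry":0,"rz":0},{"tx":0,"ty":0,"tz":0,"rx":0,"ry":0,"rz":0}]' 0.295
python3 - <<'E'
from h import *
c=r.read_camera("wrist"); np.savez("w2.npz",**c); cv2.imwrite("pics/w2.png",cv2.resize(c["pixels"][:,:,::-1][:240,130:386],None,fx=3,fy=3,interpolation=cv2.INTER_CUBIC)[:600]); print(r.state()["tcp_pos"])
E
```

```text
time_s: 2.62
tcp_pos: [0.4938, 0.08, 0.1659]
tool_rot: [-180.0, 0.3, 15.5]
ft_force: [0.2, -0.4, 0.6]
width: 0.0272
[0.49333791 0.07980465 0.16745514]
```

View pics/w2.png

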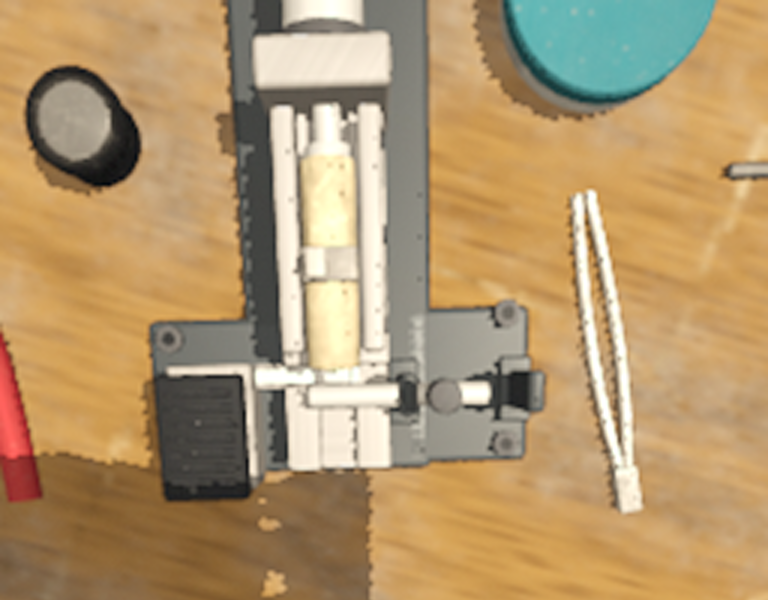

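Run:
```python
from h import *
c=np.load("w2.npz")
def P(x,y,z): return onz(c,130+(x+.5)/3-.5,(y+.5)/3-.5,z)
L=[("padTL",155,377,.056,-2,60),("padTR",242,375,.056,-2,30),("padBL",165,499,.056,-44,60),("padBR",250,497,.056,-44,30),
("knob",444,394,.083,-10.5,-33),("noseL",308,368,.062,0,8.5),("noseR",358,368,.062,0,-8.5),("rearL",302,155,.062,64,8.5),("rearR",352,155,.062,64,-8.5),
("bedBL",290,468,.032,-36,18),("bedBR",391,467,.032,-36,-18),("baseR",428,0+200,.010,None,-35),("baseR2",428,300,.010,None,-35),("wingTR",527,308,.01,None,None),("wingBR",524,457,.01,-40,None),("nestL",272,105,.057,76,17),("nestR",381,105,.057,76,-17)]
A=[];B=[];N=[]
for n,x,y,z,fx,fy in L:
    p=P(x,y,z); print(n,p.round(4))
    if fx is not None and fy is not None and n!="knob": A.append([fx/1e3,fy/1e3]);B.append(p[:2]);N.append(n)
A=np.array(A);B=np.array(B)
ca,cb=A.mean(0),B.mean(0)
U,S,V=np.linalg.svd((A-ca).T@(B-cb)); R=(U@V).T
t=cb-R@ca; print("yaw",np.degrees(np.arctan2(R[1,0],R[0,0])),"t",t)
for n,e in zip(N,((B-t)@R-A)*1e3): print(n,e.round(1))
for n,x,y,z,*_ in L:
    if n in("knob","wingBR","wingTR","baseR","baseR2"): print(n,((P(x,y,z)[:2]-t)@R*1e3).round(1))
np.savez("fix.npz",R=R,t=t)
T=c["extrinsics"];print(r.state()["tool_rot"])
```

```text
padTL [0.5369 0.1649 0.056 ]
padTR [0.5451 0.1376 0.056 ]
padBL [0.4984 0.1533 0.056 ]
padBR [0.5068 0.1257 0.056 ]
knob [0.5571 0.0748 0.083 ]
noseL [0.5532 0.117  0.062 ]
noseR [0.5574 0.1016 0.062 ]
rearL [0.6128 0.1343 0.062 ]
rearR [0.6168 0.1198 0.062 ]
bedBL [0.5166 0.1166 0.032 ]
bedBR [0.5269 0.0812 0.032 ]
baseR [0.6212 0.0935 0.01  ]
baseR2 [0.5881 0.0837 0.01  ]
wingTR [0.5953 0.0472 0.01  ]
wingBR [0.5423 0.0309 0.01  ]
nestL [0.6247 0.1471 0.057 ]
nestR [0.6335 0.1154 0.057 ]
yaw 16.58009707051895 t [0.5557778  0.10907682]
padTL [-0.2 -1.1]
padTR [-0.1  0.4]
padBL [ 1.6 -1.2]
padBR [ 1.8 -0. ]
noseL [-0.2 -0.2]
noseR [-0.5  0.9]
rearL [-2.2 -0.6]
rearR [-2.5  1.4]
bedBL [0.6 0.3]
bedBR [ 0.3 -0.5]
nestL [ 0.9 -0.2]
nestR [0.3 0.9]
knob [ -8.5 -33.2]
baseR [ 58.2 -33.6]
baseR2 [ 23.7 -33.6]
wingTR [ 20.2 -70.6]
wingBR [-35.2 -71. ]
[-1.79985736e+02  1.61281792e-01  1.54681944e+01]
```

```bash
cat >> h.py <<'E'
from scipy.spatial.transform import Rotation as Ro
def fixpos(p):
    F=np.load("fix.npz"); return np.r_[(np.asarray(p)[:2]-F["t"])@F["R"],p[2]]*1e3
def delta(fx,fy,z):
    F=np.load("fix.npz"); s=r.state()
    w=np.r_[F["R"]@np.array([fx,fy])/1e3+F["t"],z/1e3]
    Rt=Ro.from_euler("xyz",s["tool_rot"],degrees=True)
    print("now",fixpos(s["tcp_pos"]).round(1),"rot",s["tool_rot"].round(2),"tool delta cm",(Rt.inv().apply(w-s["tcp_pos"])*100).round(2),"F",s["ft_force"].round(1))
E
python3 - <<'E'
from h import *
delta(-9.5,8,70); delta(-9.5,8,166)
E
python3 -m inch '[{"tx":0,"ty":0,"tz":0,"rx":0,"ry":0,"rz":-0.017},{"tx":0,"ty":0,"tz":0,"rx":0,"ry":0,"rz":0}]'
python3 -c "
from h import *
delta(-9.5,8,70)"
```

```text
now [-68.2 -10.2 167.5] rot [-1.7999e+02  1.6000e-01  1.5470e+01] tool delta cm [ 5.86 -1.93  9.73] F [0.3 0.3 1. ]
now [-68.2 -10.2 167.5] rot [-1.7999e+02  1.6000e-01  1.5470e+01] tool delta cm [ 5.83 -1.94  0.13] F [0.3 0.3 1. ]
time_s: 2.92
tcp_pos: [0.4933, 0.0802, 0.1698]
tool_rot: [180.0, -0.1, 16.5]
ft_force: [0.5, 0.7, -0.2]
width: 0.0266
now [-68.1  -9.8 169.8] rot [ 1.7998e+02 -1.0000e-01  1.6480e+01] tool delta cm [ 5.84 -1.8   9.99] F [ 0.5  0.7 -0.2]
```

```bash
python3 -m inch '[{"tx":3.0,"ty":-0.9,"tz":0,"rx":0,"ry":0,"rz":0},{"tx":2.85,"ty":-0.9,"tz":2.0,"rx":0,"ry":0,"rz":0},{"tx":0,"ty":0,"tz":4,"rx":0,"ry":0,"rz":0},{"tx":0,"ty":0,"tz":2,"rx":0,"ry":0,"rz":0},{"tx":0,"ty":0,"tz":0,"rx":0,"ry":0,"rz":0},{"tx":0,"ty":0,"tz":0,"rx":0,"ry":0,"rz":0}]'
python3 - <<'E'
from h import *
for i in range(3):
  delta(-9.5,8,70); c=r.read_camera("wrist")
cv2.imwrite("pics/w3.png",cv2.resize(c["pixels"][:,:,::-1],None,fx=1.5,fy=1.5,interpolation=cv2.INTER_CUBIC))
c=r.read_camera("side"); cv2.imwrite("pics/s3.png",cv2.resize(c["pixels"][:,:,::-1][150:300,150:330],None,fx=4,fy=4,interpolation=cv2.INTER_CUBIC))
E
```

```text
time_s: 3.68
tcp_pos: [0.545, 0.1146, 0.0905]
tool_rot: [180.0, -0.1, 16.5]
ft_force: [-0.2, -0.2, -0.6]
width: 0.0274
now [-8.8  8.3 90.5] rot [ 1.7999e+02 -1.2000e-01  1.6470e+01] tool delta cm [-0.07  0.03  2.05] F [-0.2 -0.2 -0.6]
now [-8.7  8.4 90.5] rot [ 1.7998e+02 -1.4000e-01  1.6470e+01] tool delta cm [-0.09  0.04  2.05] F [-0.8 -0.2 -0. ]
now [-8.7  8.4 90.3] rot [ 1.7998e+02 -1.3000e-01  1.6480e+01] tool delta cm [-0.08  0.04  2.03] F [-0.2  0.9 -0.5]
```

View pics/w3.png

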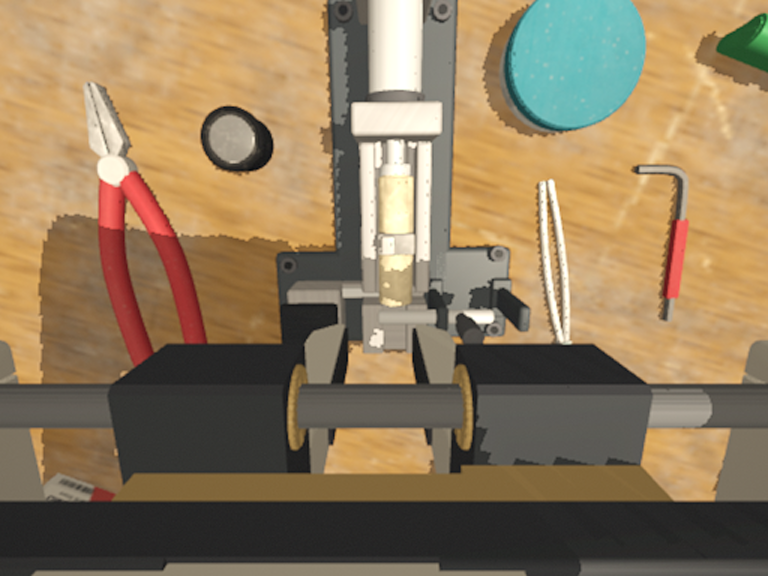

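View pics/s3.png

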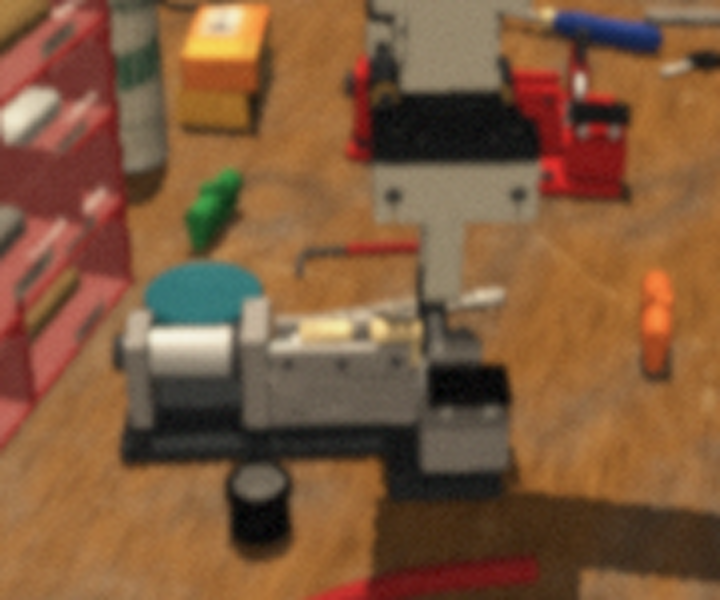

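The pictures show the hand over the bed. The −y finger (435,370) is just to the left of the knob (470,325), on the knob's +y side. I'll go down to z = 70 mm and push in −y.

```bash
python3 -m inch '[{"tx":-0.1,"ty":0,"tz":1.0,"rx":0,"ry":0,"rz":0},{"tx":0,"ty":0,"tz":1.0,"rx":0,"ry":0,"rz":0},{"tx":0,"ty":0,"tz":0,"rx":0,"ry":0,"rz":0}]'; python3 -m inch '[{"tx":0,"ty":0.5,"tz":0,"rx":0,"ry":0,"rz":0},{"tx":0,"ty":0.5,"tz":0,"rx":0,"ry":0,"rz":0},{"tx":0,"ty":0,"tz":0,"rx":0,"ry":0,"rz":0}]'
python3 - <<'E'
from h import *
delta(-9.5,-16,70)
c=r.read_camera("wrist")
cv2.imwrite("pics/w4.png",cv2.resize(c["pixels"][:,:,::-1][150:300,170:370],None,fx=4,fy=4,interpolation=cv2.INTER_CUBIC))
E
```

```text
time_s: 4.25
tcp_pos: [0.5429, 0.1143, 0.0673]
tool_rot: [-180.0, 0.1, 16.5]
ft_force: [0.0, 0.3, 0.8]
width: 0.0277
time_s: 4.62
tcp_pos: [0.5465, 0.1044, 0.0688]
tool_rot: [180.0, -0.0, 16.5]
ft_force: [-0.0, -0.3, -0.4]
width: 0.0278
now [-10.2  -1.9  68.8] rot [ 1.800e+02 -2.000e-02  1.646e+01] tool delta cm [ 0.07  1.41 -0.12] F [-0.  -0.3 -0.4]
```

View pics/w4.png

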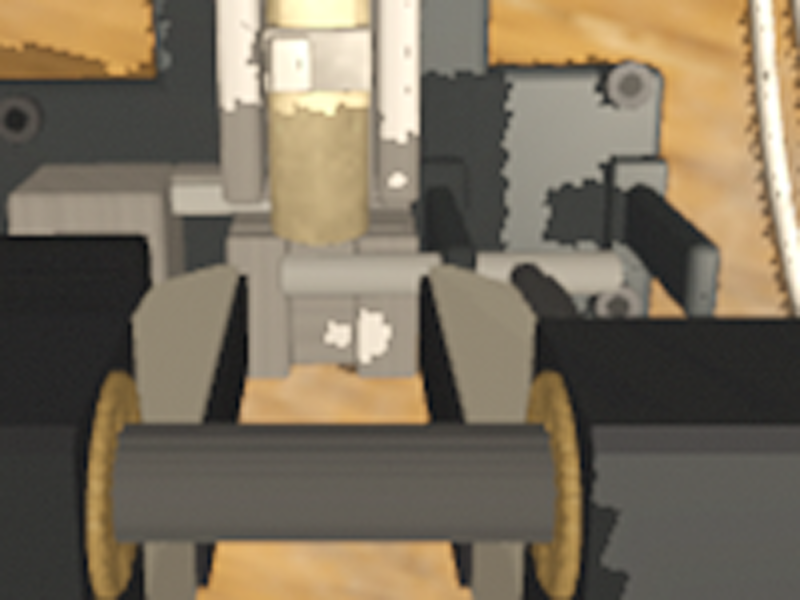

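Run:
```python
from h import *
c=r.read_camera("wrist"); s=r.state()
Rt=Ro.from_euler("xyz",s["tool_rot"],degrees=True)
def T(x,y,px=.0075):
    o,d=ray(c,170+(x+.5)/4-.5,150+(y+.5)/4-.5)
    o=Rt.inv().apply(o-s["tcp_pos"]);d=Rt.inv().apply(d)
    return (o+d*(px-o[0])/d[0])*1e3
for n,x,y in [("Linner tip",238,265),("L mid",175,282),("Louter corner",134,318),("Linner low",207,425),("Louter low",140,400),("Rinner tip",431,265),("Rmid",490,278),("Router",537,320),("Knobtop?",520,268)]:
    print(n,T(x,y).round(1))
```

```text
Linner tip [  7.5 -15.6   3.6]
L mid [  7.5 -24.7  -4.6]
Louter corner [  7.5 -28.5 -19.8]
Linner low [  7.5 -14.4 -52.6]
Louter low [  7.5 -23.2 -46.2]
Rinner tip [ 7.5 16.1  3.7]
Rmid [ 7.5 24.9 -2.6]
Router [  7.5  29.1 -20.4]
Knobtop? [ 7.5 30.4  2.2]
```

```bash
python3 -m inch '[{"tx":0,"ty":0.4,"tz":0,"rx":0,"ry":0,"rz":0},{"tx":0,"ty":0.4,"tz":0,"rx":0,"ry":0,"rz":0},{"tx":0,"ty":0.4,"tz":0,"rx":0,"ry":0,"rz":0},{"tx":0,"ty":0.4,"tz":0,"rx":0,"ry":0,"rz":0},{"tx":0,"ty":0.4,"tz":0,"rx":0,"ry":0,"rz":0}]';python3 -m inch '[{"tx":0,"ty":0.2,"tz":0,"rx":0,"ry":0,"rz":0},{"tx":0,"ty":0,"tz":0,"rx":0,"ry":0,"rz":0}]'
python3 - <<'E'
from h import *
delta(-9.5,-25,70)
c=r.read_camera("wrist")
cv2.imwrite("pics/w5.png",cv2.resize(c["pixels"][:,:,::-1][150:300,170:370],None,fx=4,fy=4,interpolation=cv2.INTER_CUBIC))
E
```

```text
time_s: 5.35
tcp_pos: [0.5521, 0.0853, 0.0687]
tool_rot: [-180.0, -0.0, 16.5]
ft_force: [1.3, 2.5, 0.3]
width: 0.0274
time_s: 5.6
tcp_pos: [0.5526, 0.0836, 0.0687]
tool_rot: [-180.0, -0.0, 16.5]
ft_force: [0.9, 1.6, 1.5]
width: 0.0277
now [-10.3 -23.5  68.7] rot [-180.     -0.     16.48] tool delta cm [ 0.08  0.15 -0.13] F [0.9 1.6 1.5]
```

View pics/w5.png

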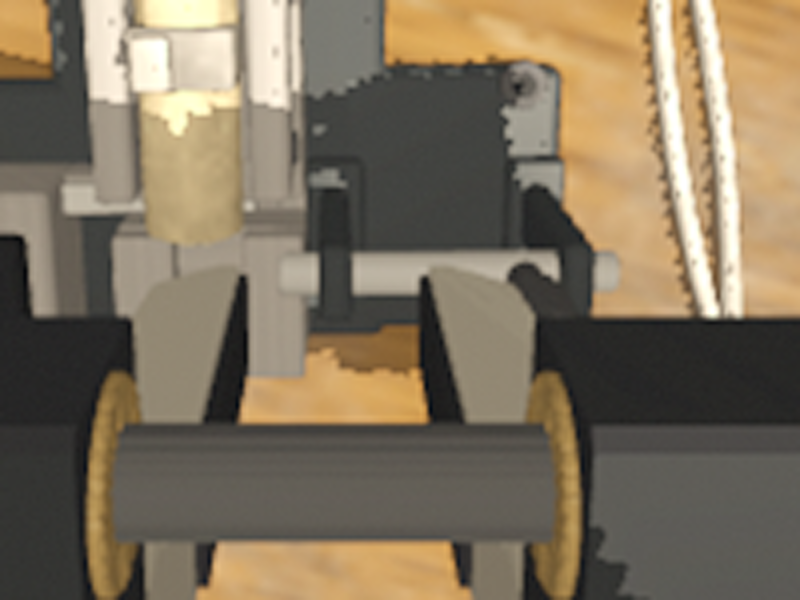

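The bolt end, now at (282,272), has cleared the bed's right rail. I'll push a little more to reach the stop.

```bash
for i in 1 2; do python3 -m inch '[{"tx":0,"ty":0.15,"tz":0,"rx":0,"ry":0,"rz":0},{"tx":0,"ty":0,"tz":0,"rx":0,"ry":0,"rz":0}]'; done; python3 -c "
from h import *
delta(-9.5,-25,70)"
```

```text
time_s: 5.9
tcp_pos: [0.5528, 0.083, 0.0687]
tool_rot: [-179.9, -0.0, 16.5]
ft_force: [-1.5, 8.6, 0.7]
width: 0.0271
time_s: 6.15
tcp_pos: [0.5529, 0.0825, 0.0686]
tool_rot: [-179.8, 0.0, 16.5]
ft_force: [-2.9, 15.7, 2.6]
width: 0.027
now [-10.3 -24.7  68.6] rot [-1.7981e+02  1.0000e-02  1.6520e+01] tool delta cm [ 0.08  0.03 -0.14] F [-2.9 15.7  2.6]
```

```bash
python3 -m inch '[{"tx":0,"ty":-1,"tz":0,"rx":0,"ry":0,"rz":0},{"tx":-1,"ty":-2,"tz":0,"rx":0,"ry":0,"rz":0},{"tx":-1,"ty":-2,"tz":0,"rx":0,"ry":0,"rz":0},{"tx":0,"ty":0,"tz":0,"rx":0,"ry":0,"rz":0}]'; python3 -m inch '[{"tx":0,"ty":0,"tz":0,"rx":0,"ry":0,"rz":0},{"tx":0,"ty":0,"tz":0,"rx":0,"ry":0,"rz":0},{"tx":0,"ty":0,"tz":0,"rx":0,"ry":0,"rz":0}]' 0.386
python3 - <<'E'
from h import *
delta(-31,24,70)
c=r.read_camera("wrist"); np.savez("w6.npz",**c,tcp=r.state()["tcp_pos"])
cv2.imwrite("pics/w6.png",cv2.resize(c["pixels"][:,:,::-1][110:300,150:370],None,fx=3.5,fy=3.5,interpolation=cv2.INTER_CUBIC)[:600])
c=r.read_camera("top"); cv2.imwrite("pics/t6.png",cv2.resize(c["pixels"][:,:,::-1][130:250,170:300],None,fx=5,fy=5,interpolation=cv2.INTER_CUBIC))
c=r.read_camera("side"); cv2.imwrite("pics/s6.png",cv2.resize(c["pixels"][:,:,::-1][180:290,170:300],None,fx=5,fy=5,interpolation=cv2.INTER_CUBIC))
E
```

```text
time_s: 6.65
tcp_pos: [0.5188, 0.1244, 0.0688]
tool_rot: [180.0, -0.0, 16.6]
ft_force: [0.5, -0.5, -0.4]
width: 0.0272
time_s: 7.02
tcp_pos: [0.5202, 0.1228, 0.0686]
tool_rot: [180.0, 0.0, 16.5]
ft_force: [-0.4, -1.2, 0.4]
width: 0.036
now [-30.2  23.3  68.6] rot [1.800e+02 1.000e-02 1.646e+01] tool delta cm [-0.08 -0.07 -0.14] F [-0.4 -1.2  0.4]
```

View pics/w6.png

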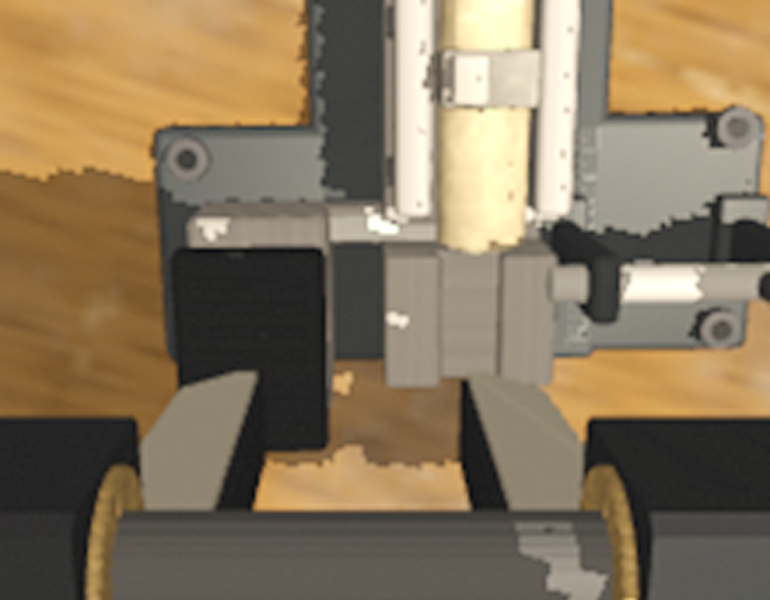

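View pics/s6.png

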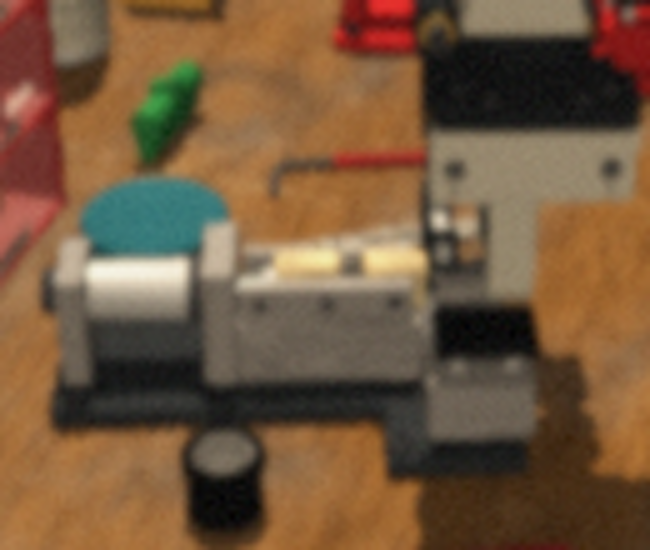

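The wrist view shows the bolt end (555,283) outside the bed. The pad finger is over the black pad (220,400), and the channel finger (510,400) is across the channel, in line with the brass cylinder. I'll press down now.

```bash
python3 -m inch '[{"tx":0,"ty":-0.05,"tz":0.6,"rx":0,"ry":0,"rz":0},{"tx":0,"ty":0,"tz":0.6,"rx":0,"ry":0,"rz":0},{"tx":0,"ty":0,"tz":0.3,"rx":0,"ry":0,"rz":0},{"tx":0,"ty":0,"tz":0,"rx":0,"ry":0,"rz":0}]'
python3 - <<'E'
from h import *
delta(-31,24,47)
c=r.read_camera("wrist")
cv2.imwrite("pics/w7.png",cv2.resize(c["pixels"][:,:,::-1][110:300,150:370],None,fx=3.5,fy=3.5,interpolation=cv2.INTER_CUBIC)[:600])
c=r.read_camera("side"); cv2.imwrite("pics/s7.png",cv2.resize(c["pixels"][:,:,::-1][180:290,170:300],None,fx=5,fy=5,interpolation=cv2.INTER_CUBIC))
E
```

```text
time_s: 7.68
tcp_pos: [0.5198, 0.1235, 0.0534]
tool_rot: [-180.0, 0.0, 16.5]
ft_force: [0.5, -0.4, 0.4]
width: 0.0361
now [-30.4  24.1  53.4] rot [-1.800e+02  2.000e-02  1.649e+01] tool delta cm [-0.06  0.01  0.64] F [ 0.5 -0.4  0.4]
```

View pics/w7.png

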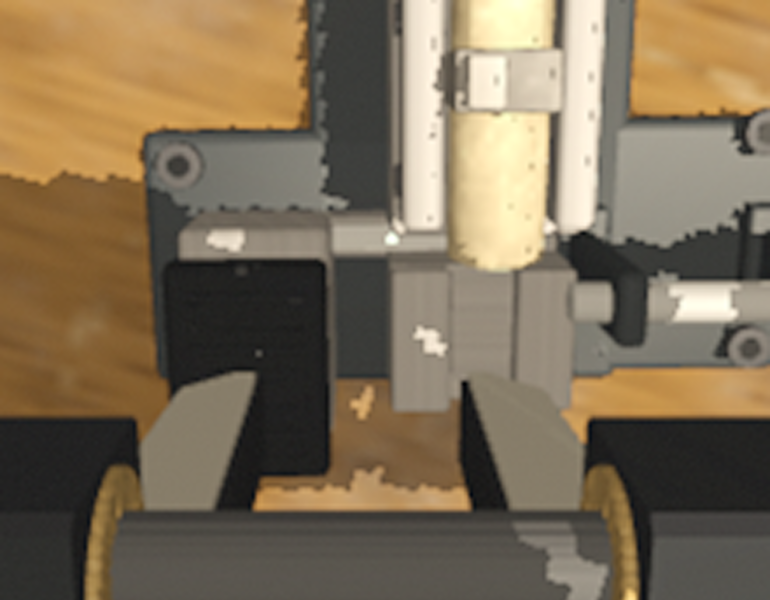

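View pics/s7.png

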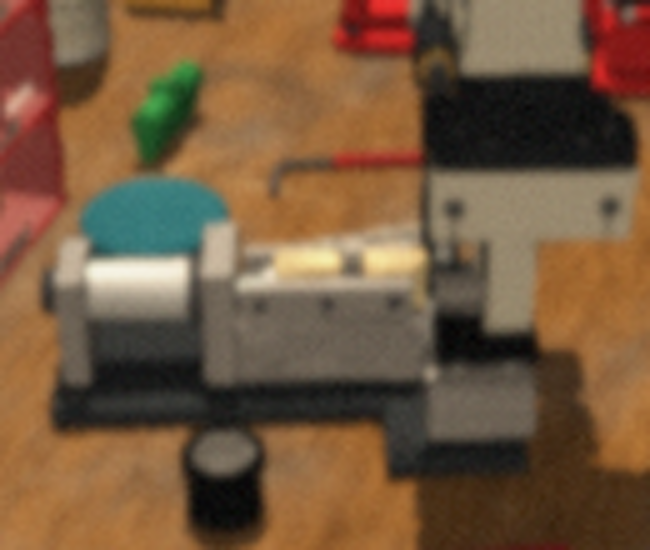

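Around first contact (z = 53 mm), with the finger standing on the pad in the side view. I'll press on down.

```bash
python3 -m inch '[{"tx":0,"ty":0,"tz":0.3,"rx":0,"ry":0,"rz":0},{"tx":0,"ty":0,"tz":0,"rx":0,"ry":0,"rz":0}]'; python3 -m inch '[{"tx":0,"ty":0,"tz":0.3,"rx":0,"ry":0,"rz":0},{"tx":0,"ty":0,"tz":0,"rx":0,"ry":0,"rz":0},{"tx":0,"ty":0,"tz":0,"rx":0,"ry":0,"rz":0}]'
python3 - <<'E'
from h import *
delta(-31,24,47)
c=r.read_camera("wrist")
cv2.imwrite("pics/w8.png",cv2.resize(c["pixels"][:,:,::-1][110:300,150:370],None,fx=3.5,fy=3.5,interpolation=cv2.INTER_CUBIC)[:600])
E
```

```text
time_s: 8.02
tcp_pos: [0.5195, 0.1235, 0.0504]
tool_rot: [-180.0, 0.1, 16.5]
ft_force: [-2.2, -1.2, 2.1]
width: 0.036
time_s: 8.4
tcp_pos: [0.5196, 0.1235, 0.0476]
tool_rot: [-180.0, 0.0, 16.5]
ft_force: [-5.6, -1.3, 2.7]
width: 0.0359
now [-30.6  24.1  47.6] rot [-1.800e+02  5.000e-02  1.649e+01] tool delta cm [-0.04  0.01  0.06] F [-5.6 -1.3  2.7]
```

View pics/w8.png

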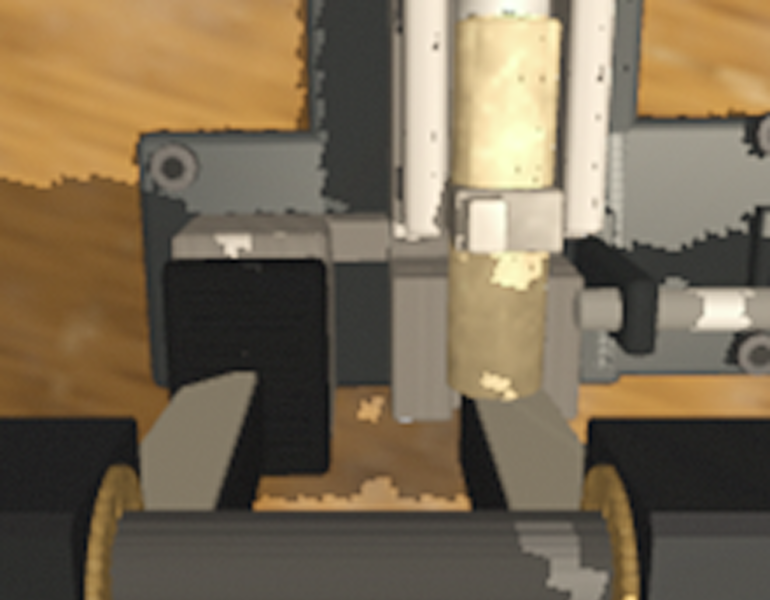

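The brass cylinder has popped out and its nose (495,395) rests against the channel finger. I'll press the last bit of pad travel, let it settle and verify.

```bash
python3 -m inch '[{"tx":0,"ty":0,"tz":0.1,"rx":0,"ry":0,"rz":0},{"tx":0,"ty":0,"tz":0.1,"rx":0,"ry":0,"rz":0},{"tx":0,"ty":0,"tz":0,"rx":0,"ry":0,"rz":0},{"tx":0,"ty":0,"tz":0,"rx":0,"ry":0,"rz":0},{"tx":0,"ty":0,"tz":0,"rx":0,"ry":0,"rz":0}]'
python3 - <<'E'
from h import *
for i in range(4):
    delta(-31,24,46); c=r.read_camera("wrist")
P=lambda x,y,z: fixpos(onz(c,150+(x+.5)/3.5-.5,110+(y+.5)/3.5-.5,z)).round(1)
print("noseL,R",P(450,388,.062),P(543,388,.062),"nosemid",P(496,400,.062))
cv2.imwrite("pics/w9.png",cv2.resize(c["pixels"][:,:,::-1][110:300,150:370],None,fx=3.5,fy=3.5,interpolation=cv2.INTER_CUBIC)[:600])
c=r.read_camera("side"); cv2.imwrite("pics/s9.png",cv2.resize(c["pixels"][:,:,::-1][180:290,170:300],None,fx=5,fy=5,interpolation=cv2.INTER_CUBIC))
E
```

```text
time_s: 9.07
tcp_pos: [0.5197, 0.1235, 0.0461]
tool_rot: [-180.0, 0.0, 16.5]
ft_force: [-8.5, -2.5, 9.5]
width: 0.0364
now [-30.5  24.2  46.1] rot [-1.800e+02  3.000e-02  1.649e+01] tool delta cm [-0.05  0.02  0.01] F [-8.5 -2.5  9.5]
now [-30.5  24.2  46.1] rot [-1.7999e+02  4.0000e-02  1.6490e+01] tool delta cm [-0.05  0.02  0.01] F [-8.5 -1.6 10.3]
now [-30.5  24.2  46.1] rot [-1.7999e+02  4.0000e-02  1.6490e+01] tool delta cm [-0.05  0.02  0.01] F [-8.7 -1.6 10.1]
now [-30.5  24.2  46.1] rot [-1.7999e+02  4.0000e-02  1.6490e+01] tool delta cm [-0.05  0.02  0.01] F [-7.7 -1.4 10.8]
noseL,R [-19.2   9.5  62. ] [-19.2  -6.   62. ] nosemid [-21.3   1.8  62. ]
```

View pics/w9.png

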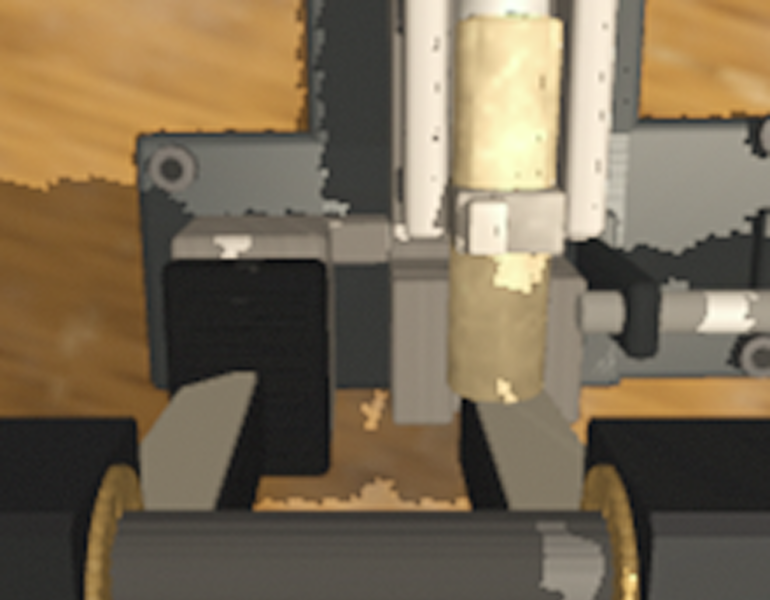

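View pics/s9.png

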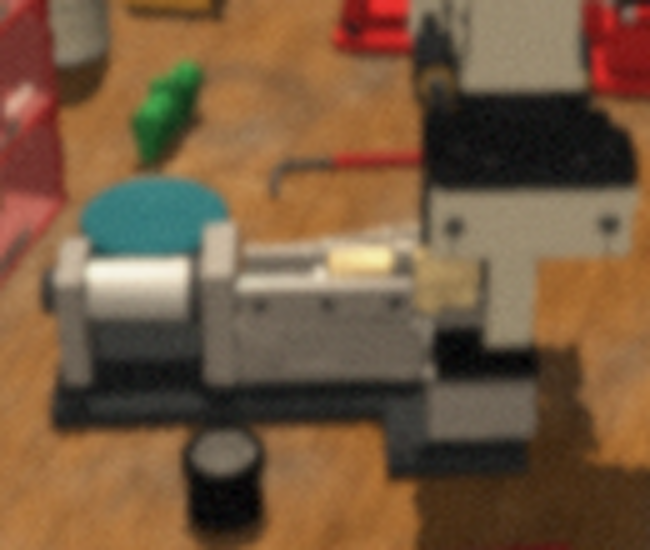

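The pad is bottomed out: z force rose to 10 N, and the x force went from 5 to 8 N. I'll ease off 1 mm to keep well under the 12 N limit.

```bash
python3 -m inch '[{"tx":0,"ty":0,"tz":-0.1,"rx":0,"ry":0,"rz":0},{"tx":0,"ty":0,"tz":0,"rx":0,"ry":0,"rz":0},{"tx":0,"ty":0,"tz":0,"rx":0,"ry":0,"rz":0},{"tx":0,"ty":0,"tz":0,"rx":0,"ry":0,"rz":0}]'
python3 - <<'E'
from h import *
for i in range(4):
    delta(-31,24,46); c=r.read_camera("wrist")
P=lambda x,y,z: fixpos(onz(c,150+(x+.5)/3.5-.5,110+(y+.5)/3.5-.5,z)).round(1)
cv2.imwrite("pics/w10.png",cv2.resize(c["pixels"][:,:,::-1][110:300,150:370],None,fx=3.5,fy=3.5,interpolation=cv2.INTER_CUBIC)[:600])
E
```

```text
time_s: 9.82
tcp_pos: [0.5196, 0.1235, 0.0465]
tool_rot: [-180.0, 0.1, 16.5]
ft_force: [-5.3, -1.6, 1.8]
width: 0.0358
now [-30.6  24.1  46.5] rot [-1.7999e+02  5.0000e-02  1.6490e+01] tool delta cm [-0.04  0.01  0.05] F [-5.3 -1.6  1.8]
now [-30.6  24.2  46.5] rot [-1.7999e+02  5.0000e-02  1.6490e+01] tool delta cm [-0.04  0.02  0.05] F [-5.5 -0.7  2.1]
now [-30.6  24.2  46.5] rot [-1.800e+02  4.000e-02  1.649e+01] tool delta cm [-0.04  0.02  0.05] F [-4.9 -1.5  2.6]
now [-30.6  24.2  46.5] rot [-1.7999e+02  5.0000e-02  1.6490e+01] tool delta cm [-0.04  0.02  0.05] F [-4.6 -1.8  2. ]
```

View pics/w10.png

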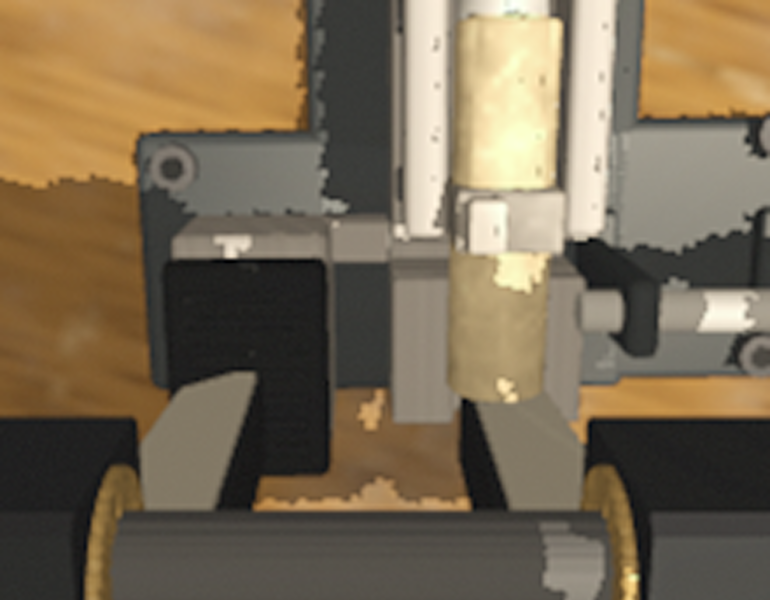

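Stable: about 5 N on the finger, the nose about 21 mm out, the cylinder upright and the bolt open. I'm handing in.

```bash
python3 -c "
from rig import r
print(r.job_done()); print(r.state()['ft_force'],r.state()['time_s'])"
```

```text
the job is handed in; nothing more can be done
None
the job is handed in; nothing more can be done
```

The cylinder is trapped against the finger with its nose about 21 mm out, and I handed the job in at about 10 s of the 38 s allowed.

I pushed the keeper bolt by its knob to its stop. I then pressed the release pad fully down with one finger, and the other finger stood in the channel and stopped the cylinder.

**Last checks**
- **Cylinder:** it looks upright and steady in the channel. My image ray put the nose about 1.8 mm off the centre line, within the measuring error.
- **Push on the finger:** about 5 N, steady over four readings. When the pad reached the bottom, the wrist's sideways force briefly rose to about 8.5 N and its vertical force to about 10 N. I eased off 1 mm, so the pad is now just short of the bottom.
- **Bolt:** its end is clear of the channel in the last picture.
- **Things lying around:** I did not touch any of them.

**Disagreements:** the knob measured 2 mm off its listed x position, the cylinder's rear end about 2.5 mm off, and the two cameras differed by 1–2° on the fixture's angle. I first felt the pad about 3–5 mm lower than its listed height. None of these affected the result.

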